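# Tighten the deep nut of the bonding press to its index

## Robot

A 7-joint arm with a two-finger parallel gripper is mounted at the origin on the work surface. World frame = base frame: x ahead of the robot, y to its left, z up, the work surface at z = 0. Lengths are in m, angles in rad, forces in N, time in s.
With the tool pointing down it reaches from about 0.35 to 0.9 m from the base axis. Payload 19.9 kg.
Tool frame: the origin (TCP) lies at the very end of the fingers, on their centre line; the grasp point (between the pads) lies 19 mm behind it; z points along the fingers, y is the direction in which the jaws open and shut (so a half turn about z gives the same grasp; the last joint's range is limited). The gripper opens to 85 mm and grips with 20 to 120 N. Pads are 22 mm wide; open, the fingers measure 114 mm over their backs; the gripper's body (76 mm by 85 mm) begins 54 mm behind the grasp point. The pads swing forward as they close: fully open they stand 13 mm farther back than shut.
Start: joints at [1.062, 0.417, -0.01, 1.614, 0.005, 1.111, -0.053], TCP at [0.281, -0.558, 0.231] pointing down, gripper open.
Joint ranges: [-2.81, 2.81], [-0.39, 2.02], [-1.27, 1.25], [0.06, 2.57], [-1.19, 4.33], [0.19, 2], [-2.82, 2.82]. Speed limits (rad/s): [1.89, 1.89, 2.39, 2.39, 3.01, 3.01, 3.01].

## Interface

Orientations are given as a rotation vector (axis times angle).
In Python, from workcell import goto, movel, move_joints, command_gripper, pause, inverse_kinematics, get_obs, read_camera, Unreachable, job_done, boxes_of gives the robot as it stands. Calls block until the motion is done:
- goto(position, orientation): joint-space move of the TCP to a pose.
- movel(position, ori=None, rate=0.15, f_stop=None): straight line of the TCP; ori=None keeps the orientation; rate is the mean speed in m/s. With f_stop (N) it stops when the force on the tool has changed by that much, and returns True; else False.
- move_joints(angles): joint-space move.
- command_gripper(opening, grasp_force=None): finger opening in m; grasp_force is the grip in N (None keeps the last); returns when the fingers have stopped.
- pause(seconds).
- inverse_kinematics(position, orientation): joint angles nearest the present ones, or None.
- get_obs(): the state.
- read_camera(name): name is "scene" or "top" or "wrist"; returns a dict with "pixels" (480x640x3 uint8, blue, green, red), "vertical_fov" (degrees; the focal length in pixels is half the picture's height over the tangent of half this angle, whatever the lens; pixels are square), "cx", "cy" (the principal point, pixels), "k1" (the pictures are not rectified: a ray, as slopes to the right and down, at radius r is drawn at 1 + k1 r^2 times it, then the intrinsics apply), "camera_from_world" (4x4, takes a point from world to camera coordinates). Camera axes: x right, y up, looking along -z (the intrinsics and any distortion apply to the point x, -y, -z); pixel columns grow to the right and rows downward; lengths in m; the calibration is good to about 2 mm. A picture is of the moment at which its call begins. There is no depth.
A pose or a line that the arm cannot do raises Unreachable and nothing moves.
- job_done(): hands the job in, once; it reports no verdict.
Trained networks look in a picture, given as the dict that the camera call returned (one of the last four; its "shot" number tells which), for a name from the list of things; names that differ only in an ending like _2 or _b are one class to them, and where a whole thing is asked for, a point or a joint stands for the part that bears it (a point fixed in the world has none). Each returns a list of dicts, best first, with "score" (0 to 1); they miss things now and then, are a little off and sometimes report something else, mostly with a low value. They report only what shows in the picture. A call takes as long as a camera call. They do not tell look-alikes from the thing itself.
- boxes_of(target, picture): "bbox" ([left, top, width, height] in pixels, round what is visible of it).
The state is a dict: "clock": time; "qpos": joint angles; "dq": joint speeds; "joint_efforts": joint torques, N m; "tool_pos": TCP position; "tcp_rot": TCP orientation; "contact_force": force on the tool from outside, world axes, zero at the start; "torque": the same for the moment, N m; "opening": finger opening in m.
Only numpy, scipy, OpenCV 4.12 (cv2) and the standard library are available. Lean on these libraries where they do the work, as an engineer would, in place of code of your own. Each camera call takes 0.05 s, during which the arm holds its last target.

## Task

The long T-handled socket extension already stands on the nut at the bottom of the deep bore in the square white press housing. Turn it clockwise (seen from above) by its handle, less than half a turn, until the handle bar lies in line with the two dark pointers of the metal ring on the housing, then let go and leave it standing upright on the nut. Leave the short T-wrench in the round stand alone.

Things in the scene. Friction and masses are not known exactly. Their poses are not given: they have to be found in the camera images.
- long_handle (a point): Centre of the black T-bar (100 long along x, 18 wide, 24 tall) on the long steel socket extension: loose, 0.4 kg, shaft 16 thick along z (up). Its socket sits on the nut, putting this point about 185 above the table, 60 above the ring. The socket turns the nut with about 5 degrees of play either way, takes 0.06 Nm, stays where it is left, and can lean a few degrees. (mm)
- ring_mark (a point): Centre of the upper face of the fixed aluminium index ring around the bore (118 outside, 54 hole, 125 above the table), on the bore's axis; z up. Two dark raised pointers (18 x 6, 4 high) lie along its x axis, 40 to 58 either side of the centre. The handle bar starts 43 to 75 degrees short of them, to be turned clockwise; its ends are alike. (mm)
- nut_mark (a point): Centre of the steel hex nut (30 across flats, 20 high) on the bore's floor and axis, hidden in the socket; z up, x starts parallel to the handle bar. From its backed-off stop it turns only clockwise, up to 97 degrees. Bore 50 wide, 105 deep, floor 15 above the table, in a fixed square white housing 130 x 130, 120 tall. (mm)
- short_handle (a point): Leave alone: centre of the black bar (80 along x, 18 wide, 24 tall) of a short T-wrench standing loose in a round grey stand (90 across, 70 tall), about 114 above the table. Housing and stand may be either way round, left or right. (mm)
Mind the look-alikes: they are no part of the job. Leave any turquoise look-alike of the part that bears long_handle alone.

How it is judged:
At the end, for the whole second after the job is handed in: The long handle bar is within 15 degrees of the line of the ring's pointers, the nut has turned with it (within 20 degrees of that line), and the extension stands upright (within 6 degrees, handle centre within 18 mm of the nut's axis), down on the nut (raised less than 6 mm) (angle between the x axis of long_handle and the x axis of ring_mark, either way round below 0.26 rad and angle between the x axis of nut_mark and the x axis of ring_mark, either way round below 0.36 rad and angle between long_handle's own z axis and vertical below 0.1 rad and horizontal distance between long_handle and nut_mark below 0.018 m and z of long_handle in the frame of nut_mark below 0.166 m); the robot touches nothing.
It fails at once if the short T-wrench is disturbed (moved more than 20 mm) (distance of short_handle from where it was at the start of the episode above 0.02 m).
It also fails if it takes over 32 s, if anything falls off the work surface, if the arm or the gripper's body presses on something with over 40 N, if the wrist force passes 120 N, or if a joint passes its speed limit or range.

## Working session

There is one attempt and no reset: what is moved stays moved. The work goes in short steps, each a Python script; the robot and the scene stay as the last script left them, time stands still between calls to the robot, and variables do not carry over. Pictures are saved under pics/ and viewed, and the job is handed in when it is done.

```bash
mkdir -p pics; ls; python3 - <<'E'
from workcell import *
import cv2
o=get_obs();print(o['clock'],o['tool_pos'],o['tcp_rot'],o['opening'])
for n in ["scene","top","wrist"]:
    p=read_camera(n);cv2.imwrite(f"pics/{n}0.png",p['pixels'])
    print(n,p['vertical_fov'],p['cx'],p['cy'],p['k1'],p['camera_from_world'].tolist() if hasattr(p['camera_from_world'],'tolist') else p['camera_from_world'])
    for t in ["long_handle","short_handle","ring_mark"]:
        try: print(t,boxes_of(t,p))
        except Exception as e: print(t,e)
E
```

```text
pics
0.0 [ 0.28106971 -0.55784174  0.23064914] [-3.05528307e+00 -7.26264697e-01  5.93743530e-04] 0.08553909012965975
scene 45.70517424630589 317.17820971904376 235.03384088665584 0.04535189743663827 [[-0.7572910929398676, 0.6530760250089511, -0.0013806203130320252, 0.429304491723187], [-0.49081137040079514, -0.567735794729794, 0.6608935361068551, 0.11244262696129088], [0.4308298959441352, 0.5011664124230966, 0.7504783993025572, -1.1707389021452503], [0.0, 0.0, 0.0, 1.0]]
long_handle [{'bbox': [237.0, 169.4, 35.6, 70.0], 'score': 0.86}, {'bbox': [302.2, 127.7, 53.7, 88.5], 'score': 0.75}, {'bbox': [142.0, 136.6, 50.8, 96.2], 'score': 0.57}]
short_handle [{'bbox': [418.9, 328.4, 37.1, 53.5], 'score': 0.75}]
ring_mark [{'bbox': [221.6, 198.0, 72.5, 51.8], 'score': 0.96}]
top 43.880982021825915 310.01665605618405 234.05792431527743 0.02798944337569608 [[0.01534372258456369, -0.9998768586396664, 0.0032920714027368475, -0.06676801038773383], [0.9767149953999883, 0.015692768524760602, 0.21396624681670992, -0.5093663493526539], [-0.21399156043650155, -6.762322863535881e-05, 0.9768355068736241, -1.1510849988084522], [0.0, 0.0, 0.0, 1.0]]
long_handle [{'bbox': [354.2, 170.8, 35.6, 52.6], 'score': 0.97}, {'bbox': [372.2, 275.9, 32.0, 54.2], 'score': 0.72}, {'bbox': [437.7, 147.5, 44.7, 59.3], 'score': 0.71}]
short_handle [{'bbox': [177.7, 204.5, 21.2, 43.1], 'score': 0.8}]
ring_mark []
wrist 68.64216940621824 322.70631950634703 241.79596736093617 -0.005295426452671559 [[0.45019807558321817, -0.8929287130256417, 7.871176187480707e-05, -0.626178966481982], [0.8468216245715225, 0.4269237747108542, -0.3172211007242205, 0.042660548944665], [0.2832222252917615, 0.14287898390249776, 0.9483516051864814, -0.37939565005746295], [0.0, 0.0, 0.0, 1.0]]
long_handle []
short_handle []
ring_mark []
```

View pics/scene0.png

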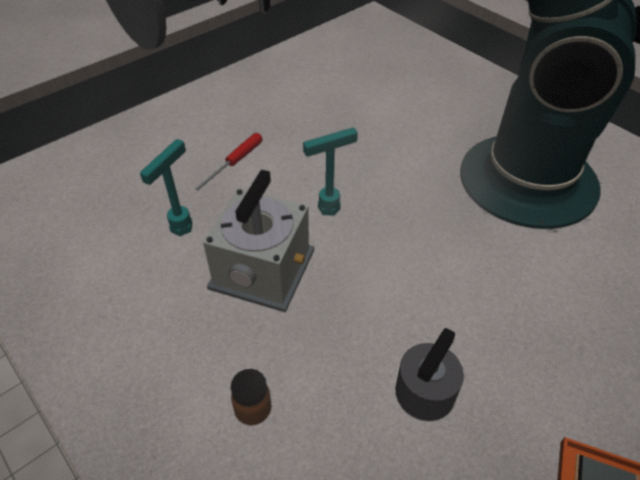

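View pics/top0.png

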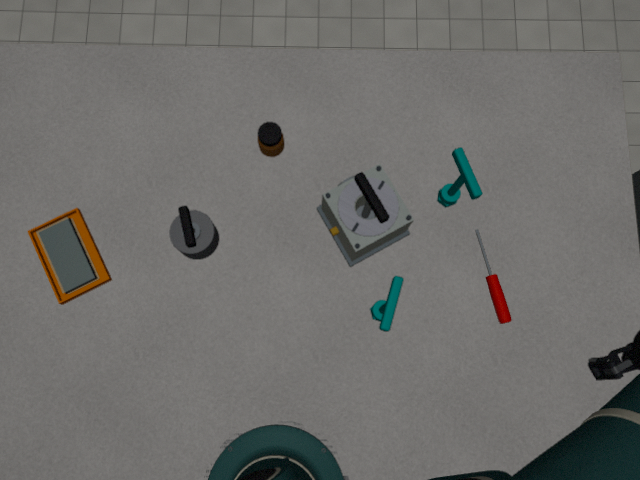

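```bash
python3 - <<'E'
import cv2
a=cv2.imread('pics/top0.png')
cv2.imwrite('pics/topcrop0.png',cv2.resize(a[130:350,320:500],None,fx=3.3,fy=2.7*1.0 if 0 else 2.7,interpolation=cv2.INTER_CUBIC)[:600])
E
```

```text
(no output)
```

View pics/topcrop0.png

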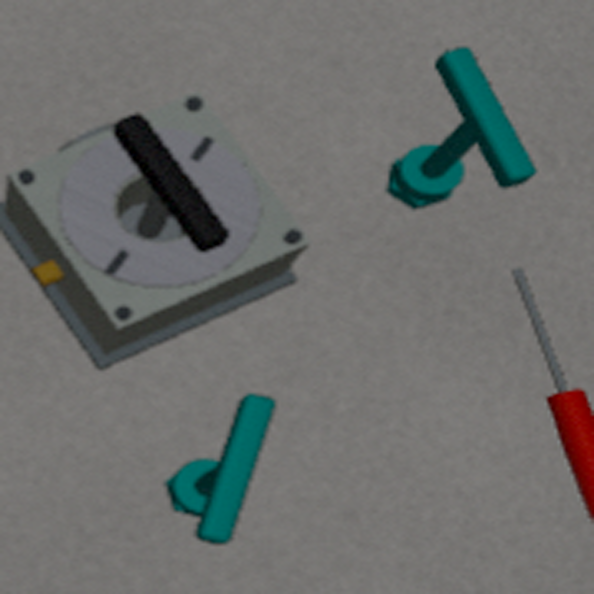

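```bash
cat > h.py <<'E'
import numpy as np,cv2
def K(p):
    f=240/np.tan(np.radians(p['vertical_fov'])/2); return f
def proj(p,X):
    X=np.atleast_2d(X);M=np.array(p['camera_from_world']);c=X@M[:3,:3].T+M[:3,3]
    s=np.c_[c[:,0],-c[:,1]]/-c[:,2:3]; r2=(s**2).sum(1,keepdims=True)
    return s*(1+p['k1']*r2)*K(p)+[p['cx'],p['cy']]
def back(p,uv,z):
    M=np.array(p['camera_from_world']);R=M[:3,:3];C=-R.T@M[:3,3]
    d=(np.array(uv,float)-[p['cx'],p['cy']])/K(p);s=d.copy()
    for _ in range(20): s=d/(1+p['k1']*(s@s))
    w=R.T@np.array([s[0],-s[1],-1]);return C+w*(z-C[2])/w[2]
def box(c,a,l,w,z0,z1):
    c=np.array(c[:2]);x=np.array([np.cos(a),np.sin(a)]);y=np.array([-x[1],x[0]])
    return np.array([[*(c+sx*l/2*x+sy*w/2*y),z] for z in(z0,z1) for sx,sy in((1,1),(1,-1),(-1,-1),(-1,1))])
def hull(img,p,P,col=(0,0,255),s=1,off=(0,0)):
    q=(proj(p,P)-off)*s
    h=cv2.convexHull(q.astype(np.float32)).astype(int);cv2.polylines(img,[h],True,col,1)
E
python3 - <<'E'
from workcell import *
from h import *
p=read_camera('top')
a=back(p,(381.5,184.8),.128);b=back(p,(355.5,227),.128)
print('ptr',a,b,(a+b)/2,np.linalg.norm(a-b),np.degrees(np.arctan2(*(a-b)[1::-1])))
c=back(p,(359.7,175.6),.197);d=back(p,(384.2,218.9),.197)
print('bar',c,d,(c+d)/2,np.linalg.norm(c-d),np.degrees(np.arctan2(*(c-d)[1::-1])))
for uv in [(460,151),(476,196),(448,196),(398,280),(385,328),(379,310)]: print(uv,back(p,uv,.15),back(p,uv,.0))
img=p['pixels'];s=4
s_=read_camera('scene');
for P,off,n in((p,(310,140),'t'),(s_,(190,140),'s')):
    im=P['pixels'];o=np.array(off);g=cv2.resize(im[o[1]:o[1]+130,o[0]:o[0]+150],None,fx=4,fy=4,interpolation=cv2.INTER_CUBIC)
    cen=(a+b)/2
    hull(g,P,box((c+d)/2,np.arctan2(*(c-d)[1::-1]),.1,.018,.173,.197),s=4,off=o)
    ap=np.arctan2(*(a-b)[1::-1]);x=np.array([np.cos(ap),np.sin(ap)])
    for sg in(1,-1): hull(g,P,box(cen[:2]+sg*.049*x,ap,.018,.006,.125,.129),(0,255,0),4,o)
    t=np.linspace(0,6.3,60);hull(g,P,np.c_[cen[0]+.059*np.cos(t),cen[1]+.059*np.sin(t),0*t+.125],(255,0,0),4,o)
    cv2.imwrite(f'pics/fit_{n}.png',g)
E
```

```text
ptr [ 0.59416509 -0.19552901  0.128     ] [ 0.50956631 -0.14518333  0.128     ] [ 0.5518657  -0.17035617  0.128     ] 0.09844613418737393 -30.757347714905414
bar [ 0.58964897 -0.14751028  0.197     ] [ 0.50922154 -0.19119723  0.197     ] [ 0.54943526 -0.16935375  0.197     ] 0.09152661025912674 28.510133473365673
(460, 151) [ 0.6572484  -0.34384923  0.15      ] [ 0.71331571 -0.38330073  0.        ]
(476, 196) [ 0.56808344 -0.37060898  0.15      ] [ 6.11808191e-01 -4.13764675e-01  2.22044605e-16]
(448, 196) [ 0.56727512 -0.31794728  0.15      ] [ 0.61088798 -0.35381334  0.        ]
(398, 280) [ 0.40610161 -0.22112178  0.15      ] [ 0.4274042  -0.24358487  0.        ]
(385, 328) [ 0.31881964 -0.19626451  0.15      ] [ 0.32804032 -0.21528676  0.        ]
(379, 310) [ 0.35085947 -0.18581201  0.15      ] [ 0.36451522 -0.20338739  0.        ]
```

View pics/fit_t.png

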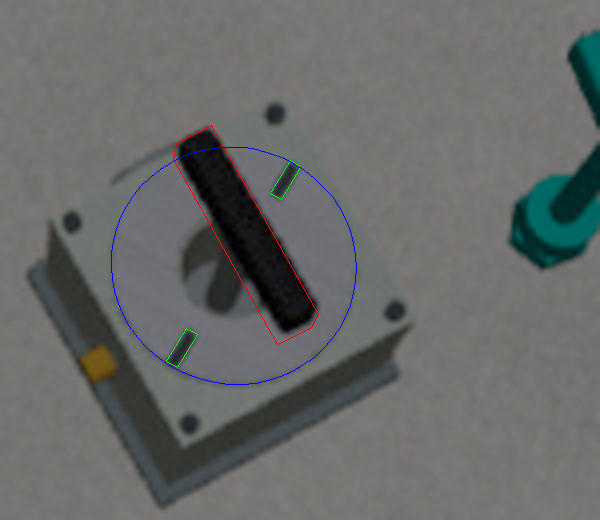

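View pics/fit_s.png

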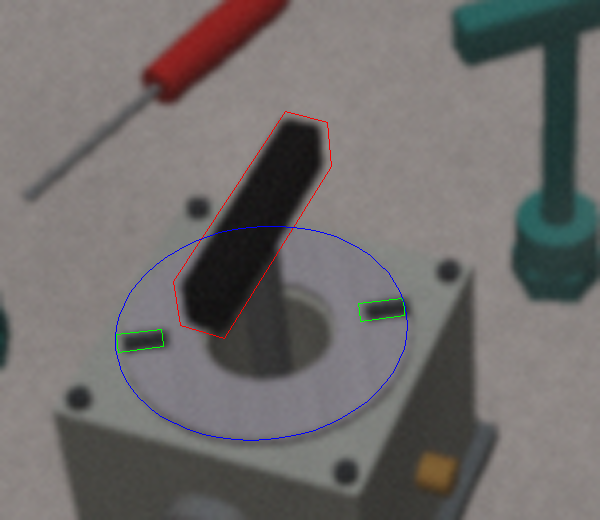

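Candidates, as top-view pixels:
- Black bar over the white housing (372,197)
- Turquoise tools (467,173) and (391,303)
- Short wrench in the round stand (187,226)

I choose the black bar on the housing. The crops confirm it: the overlays match in both views, with the bar at about 28.5° and the pointers at -30.8°. Next I move above it and refine with the wrist camera.

```bash
cat >> h.py <<'E'
from scipy.spatial.transform import Rotation as Rn
def ori(deg):
    a=np.radians(deg);x=[np.cos(a),np.sin(a),0];y=[np.sin(a),-np.cos(a),0]
    return Rn.from_matrix(np.array([x,y,[0,0,-1]]).T).as_rotvec()
E
python3 - <<'E'
from workcell import *
from h import *
best=None
for a0 in(28.5,208.5):
    q=[inverse_kinematics([.552,-.171,z],ori(a)) for z,a in((.30,a0),(.166,a0),(.166,a0-61))]
    print(a0,[None if v is None else np.round(v,2) for v in q])
    if all(v is not None for v in q):
        m=max(abs(v[6]) for v in q)
        if best is None or m<best[0]: best=(m,a0)
a0=best[1];print('use',a0)
o=get_obs();t=o['tool_pos']
movel([t[0],t[1],.30],rate=.25)
goto([.552,-.171,.30],ori(a0))
o=get_obs();print(o['clock'],o['tool_pos'],o['qpos'])
p=read_camera('wrist')
g=p['pixels'].copy()
cv2.imwrite('pics/w1raw.png',g)
hull(g,p,box((.552,-.171),np.radians(28.5),.1,.018,.173,.197))
hull(g,p,box((.552,-.1705),np.radians(-30.8),.116,.006,.125,.129),(0,255,0))
t=np.linspace(0,6.3,60);hull(g,p,np.c_[.552+.059*np.cos(t),-.1705+.059*np.sin(t),0*t+.125],(255,0,0))
cv2.imwrite('pics/w1.png',g)
E
```

```text
28.5 [array([ 0.43,  0.29, -0.23,  1.64,  0.07,  1.22, -0.88]), array([ 0.42,  0.41, -0.22,  1.79,  0.11,  0.95, -0.92]), array([ 0.28,  0.4 , -0.05,  1.79,  0.02,  0.94, -1.91])]
208.5 [array([ 1.05,  0.47, -1.08,  1.63,  0.43,  1.31,  1.96]), array([ 1.03,  0.65, -1.08,  1.77,  0.64,  1.12,  1.8 ]), array([ 0.68,  0.46, -0.55,  1.78,  0.28,  0.98,  1.02])]
use 28.5
2.85 [ 0.55165024 -0.17228814  0.29987599] [ 0.45935609  0.28783019 -0.26008542  1.64375071  0.07819589  1.22041875
 -0.89249107]
```

View pics/w1.png

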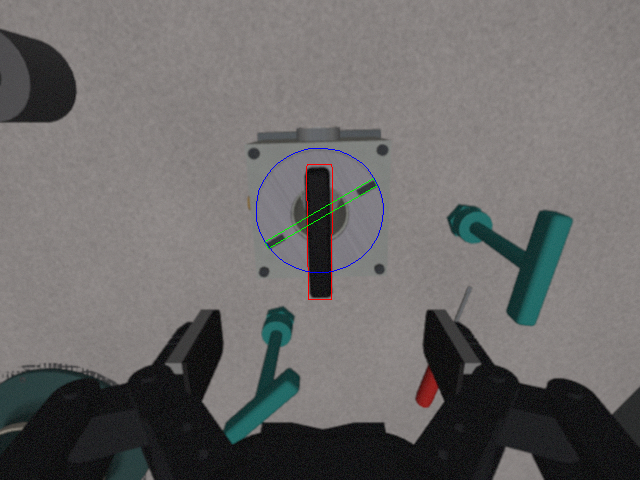

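The wrist view shows the bar at (319,232) and the pointers at (367,187) and (275,241), all matching the overlays. Next: descend, grip and turn clockwise.

```bash
python3 - <<'E'
from workcell import *
from h import *
print(movel([.552,-.171,.166],ori(28.5),rate=.1,f_stop=15))
command_gripper(0.0,40)
o=get_obs();print(o['clock'],o['tool_pos'],o['opening'],o['contact_force'],o['torque'])
q0=np.array(o['qpos'])
for d in(20,40,61.5):
    q=q0.copy();q[6]-=np.radians(d)   # sign from IK
    move_joints(q)
    o=get_obs();x=Rn.from_rotvec(o['tcp_rot']).as_matrix()[:,0]
    print(o['clock'],np.round(o['tool_pos'],4),np.degrees(np.arctan2(x[1],x[0])),o['opening'],np.round(o['contact_force'],1),np.round(o['torque'],2))
p=read_camera('wrist');cv2.imwrite('pics/w2.png',p['pixels'])
p=read_camera('top');cv2.imwrite('pics/t2.png',cv2.resize(p['pixels'][140:270,310:460],None,fx=4,fy=4))
E
```

```text
False
5.0167 [ 0.55200809 -0.17073592  0.16607961] 0.017839172028709036 [-0.46223356  2.17621981  2.16346445] [0.58381212 0.26786107 0.01060472]
5.4583 [ 0.552  -0.1707  0.1661] 8.746161850388734 0.017129537531851546 [-1.5  1.8  3.6] [ 0.52  0.5  -0.06]
5.9 [ 0.552  -0.1706  0.1661] -11.12967052767239 0.017642814404185657 [-1.3  2.3  3.2] [ 0.75  0.63 -0.09]
6.3583 [ 0.552  -0.1706  0.1661] -32.5934686935375 0.017450164294929755 [-0.7  2.8  3.6] [ 0.96  0.56 -0.04]
```

View pics/w2.png

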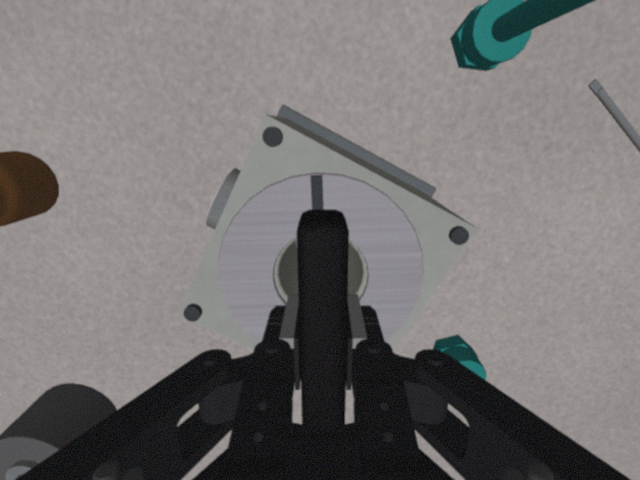

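The bar at (323,215) now lies in line with the pointer at (317,190). Next: release, rise and check.

```bash
python3 - <<'E'
from workcell import *
from h import *
command_gripper(0.085)
movel([.552,-.171,.29],rate=.12)
pause(.3)
P={}
for n in('wrist','top','scene'):
    p=read_camera(n);g=p['pixels'].copy()
    off=np.array({'wrist':(0,0),'top':(310,140),'scene':(190,140)}[n]);s=1 if n=='wrist' else 4
    if s>1:g=cv2.resize(g[off[1]:off[1]+130,off[0]:off[0]+150],None,fx=4,fy=4,interpolation=cv2.INTER_CUBIC)
    hull(g,p,box((.552,-.1705),np.radians(-30.8),.1,.018,.173,.197),s=s,off=off)
    t=np.linspace(0,6.3,60);hull(g,p,np.c_[.552+.059*np.cos(t),-.1705+.059*np.sin(t),0*t+.125],(255,0,0),s,off)
    cv2.imwrite(f'pics/end_{n}.png',g)
    if n=='top': print(boxes_of('short_handle',p))
o=get_obs();print(o['clock'],np.round(o['contact_force'],1))
E
```

```text
[{'bbox': [177.9, 206.5, 20.6, 38.2], 'score': 0.64}]
8.8083 [ 1.  -0.1  1. ]
```

View pics/end_wrist.png

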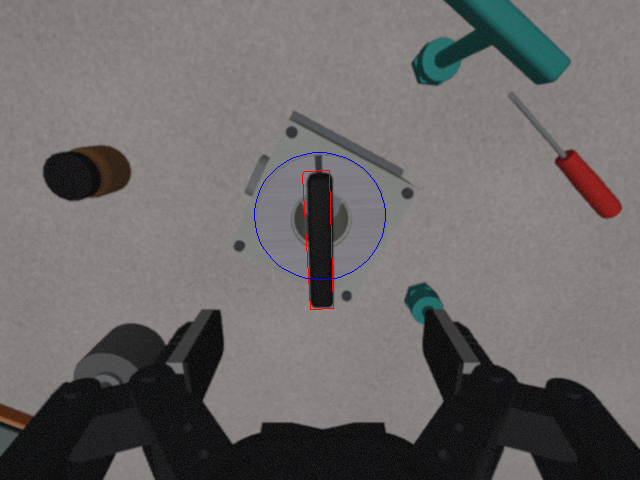

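View pics/end_scene.png

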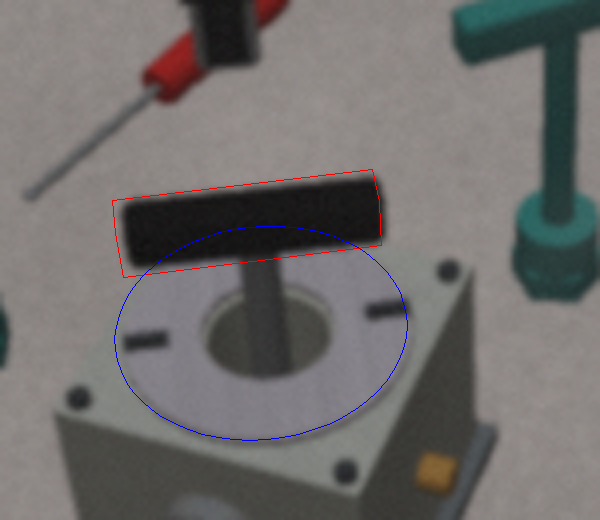

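View pics/end_top.png

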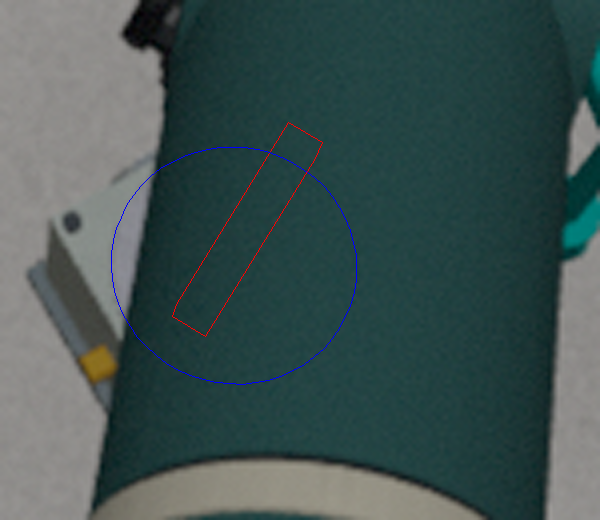

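The wrist and scene views show the bar upright, in line with the pointers and on the bore axis. The arm blocks the top view. The stand tool has not moved, and the robot is clear.

```bash
python3 -c "
from workcell import *
print(job_done())"
```

```text
the job is handed in; nothing more can be done
None
```

I gripped the long extension's black bar at its centre and turned it about 61° clockwise on the bore axis. Then I released it, backed off upwards and handed the job in at about 9 s on the robot's clock.

**Handle:** the last wrist and scene pictures show the bar standing upright over the bore, within about 2–3° of the pointers.

**Nut:** it is hidden in the socket, so I could not see it. The wrist read up to about 0.09 Nm during the turn, so I take it that the nut turned. With the 5° of play it should be within a few degrees of the line.

**Short wrench:** the network's box for it moved only about 2 px, and I never went near it.

**Failed check:** the final top view showed nothing of the handle, because the arm covered it.

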